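# Show a press scraper's leather edge to the inspection camera

### The arm

A 6-joint arm with a two-finger parallel gripper is mounted at the origin on a cart in front of the work surface, level with it; the furniture and walls round the work are solid. World frame = base frame: x ahead of the robot, y to its left, z up, the work surface at z = 0. Lengths are in m, angles in rad, forces in N, time in s.
With the tool pointing down it reaches from about 0.35 to 0.875 m from the base axis. Payload 15.5 kg.
Tool frame: the origin (TCP) lies on the mounting face of the last link; the fingertips stand 173 mm ahead of it and the grasp point (between the pads) lies 155 mm ahead of it; y points along the fingers, x is the direction in which the jaws open and shut, and the axes are right-handed (so a half turn about y gives the same grasp; the last joint's range is limited). The gripper opens to 85 mm and grips with 20 to 120 N. Pads are 22 mm wide; open, the fingers measure 114 mm over their backs; the gripper's body (76 mm by 85 mm) begins 54 mm behind the grasp point. The pads swing forward as they close: fully open they stand 13 mm farther back than shut.
Start: joints at [-1.216, 0.494, 1.345, -0, 1.302, -0.096], TCP at [0.272, -0.563, 0.405] pointing down, gripper open.
Joint ranges: [-2.91, 2.91], [-0.82, 2.16], [0.22, 2.67], [-1.22, 4.37], [0.12, 2.79], [-3.08, 3.08]. Speed limits (rad/s): [1.89, 1.89, 2.57, 3.01, 3.01, 3.01].

### API

Orientations are given as [roll, pitch, yaw] about the fixed x, y, z axes, in that order (R = Rz(yaw) Ry(pitch) Rx(roll)).
In Python, from workcell import r gives the robot as it stands. The module is installed in compiled form; this text tells all that it offers.
- The arm moves only by the shell command python3 -m creep 'ROWS' [FORCE]. ROWS is JSON, a list of rows, each a list of 5 numbers: the closure, from 0 (fully open) to 1 (shut), then the shift along the tool's x, y, z in m, then the turn about the tool's y in rad. A call has 1 to 5 rows; each row is the pose to reach, as a shift and turn from the pose commanded when the call began, along the tool's axes at that moment; what a row does not reach only later rows make up. A row lasts 1/8 s, in which the tool goes at most 62.5 mm and 10.7 degrees, less where a joint would pass 70% of its speed; a pose out of reach is approached as far as the arm can. A call with a gripper value outside its range is refused whole. The fingers move at their own pace and stop on an object; FORCE is the grip in N (left out, the last holds). Time passes only in rows, so rows that repeat a pose let the fingers close. It gives the time, the measured TCP pose, the force and the opening at its end, in the units of the state.
- r.read_state(): the state, without advancing time (a new reading comes with each control period).
- r.get_image(name): name is "scene" or "side" or "wrist"; returns the picture (400x640x3 uint8, blue, green, red); there is no depth.
- r.get_calibration(name): a dict with "camera_matrix" (3x3 intrinsics, pixels), "origin" and "attitude" of the camera in the world; the wrist camera has in their place "T_tool_cam" (4x4, takes a point from camera to tool coordinates, whose origin is the TCP and whose axes are the tool frame's). Camera axes: x right, y down, z forward; pixel columns grow to the right and rows downward; lengths in m; the calibration is good to about 2 mm. A picture is of the moment at which its call begins: read the wrist's pose just before it. get_calibration takes no time and is no camera call.
- r.hand_in(): hands the job in, once; it reports no verdict.
The state is a dict: "time": time; "joints": joint angles; "joint_velocities": joint speeds; "effort": joint torques, N m; "eef_pos": TCP position; "ee_rot": TCP orientation; "contact_force": force on the tool from outside, world axes, zero at the start; "torque": the same for the moment, N m; "width": finger opening in m.
Only numpy, scipy, OpenCV 4.12 (cv2) and the standard library are available. Lean on these libraries where they do the work, as an engineer would, in place of code of your own. Each camera call takes 0.05 s, during which the arm holds its last target.

### The job

A nick in the scraper's leather edge would print as a streak, so we check it before it goes back into the press: with the wooden scraper still seated, swing the handle of the hold-down clamp back until the clamp stands fully open, then draw the scraper straight up out of its slotted holder. Hold it in the air in front of the upward-tilted inspection camera with the leather edge facing the lens squarely, centred on the lens, level across the view and about 60 mm from the glass, and finish while still holding it there, steady. Do not touch the camera, and leave the loupe, the ink jar and the red ink tin where they are.

Things in the scene. Friction and masses are not known exactly. Their poses are not given: they have to be found in the camera images.
- scraper_holder: fixed dark wooden base with two parallel cheeks 168 mm long, tops 36 mm above the worktop; between them a slot 21 mm wide, 144 mm long, its felt floor 12 mm above the worktop. Origin: on the worktop under the slot's middle; y along the slot, z up; base 76 mm wide in x, from y = -138 to +94 mm; the clamp stands at its -y end, at the robot's right. Yaw up to 0.35 rad either way
- clamp (a joint): hold-down clamp, a steel bell-crank: 0 closed (arm over the scraper's end, handle upright), 1.35 rad fully open (arm upright, handle nearly level), open from 1.1; starts at 0 to 0.1. Hinge axis along the holder's x at holder y = -103, z = 88 mm; the handle swings away from the scraper, to the holder's -y. Stiff (0.25 N m, about 4 N at the handle), no spring: stays where it is left
- clamp_grip (a point): point on the axis of the clamp's round black handle, 60 mm from the hinge axis; the handle is 16 mm thick and reaches from 30 to 86 mm from the hinge axis (top 174 mm above the worktop when closed). When closed, the arm runs 53 mm from the hinge towards the scraper, its top at most 20 mm above the hinge axis
- scraper: light wooden bar 18 mm thick (x), 140 mm long (y), 65 mm high (z), about 0.15 kg; its lowest 22 mm narrow to a rounded edge 8 mm wide, leather-covered. Origin: middle of the leather edge (lowest point); z from the edge up through the bar. Stands on its edge in the slot, axes as the holder's; the upper 41 mm, with parallel faces, rise above the cheeks. Play 1.5 mm at each face, 2 mm at each end
- camera_head: black round camera, 53 mm wide at its white ring light, tilted on a fixed stand with a round foot 92 mm wide. Origin: centre of the lens glass, 102 mm above the worktop; z is the line of sight out of the lens, which points up and towards the robot's side, always 30 degrees off vertical; y is level, across the view. The stand turns up to 0.4 rad from the straight line to the robot
- camera_stand: the camera's fixed grey fork on its round foot (92 mm wide), 80 mm high. Origin: on the worktop under the middle of the foot; the lens lies 21 mm off this centre, towards the stand's -x, and looks that way and up; z up
- loupe: small brass loupe, 39 mm wide, 33 mm high, loose bystander. Origin: centre of its underside
- ink_jar: dark jar with grey lid, 62 mm wide, 54 mm high, loose bystander. Origin: centre of its underside
- ink_tin_1: red tin with grey lid, 67 mm wide, 46 mm high, loose bystander. Origin: centre of its underside

How it is judged:
On the way, in this order (a step that is already met when the one before it is completed fails the run):
1. the clamp is swung open (over 1.1 rad) while the scraper still sits in the slot (value of joint clamp above 1.1 rad and z of scraper in the frame of scraper_holder below 0.02 m and horizontal distance between scraper and scraper_holder below 0.006 m), for 0.1 s.
2. the scraper is drawn straight up out of the slot: its edge passes above the cheeks over the slot, bar upright (z of scraper in the frame of scraper_holder above 0.037 m and horizontal distance between scraper and scraper_holder below 0.04 m and angle between scraper's own z axis and vertical below 0.35 rad and contact force between scraper and the fingers above 1 N), for 0.02 s.
At the end, for the whole second after the job is handed in: The gripper alone holds the scraper still in the air: the middle of its leather edge within 15 mm of the line of sight (each way across), 45 to 75 mm in front of the glass; bar along the line of sight and edge level across the view, each within 0.17 rad (10 degrees) (x of scraper in the frame of camera_head between -0.015 and 0.015 m and y of scraper in the frame of camera_head between -0.015 and 0.015 m and z of scraper in the frame of camera_head between 0.045 and 0.075 m and angle between the z axis of scraper and the z axis of camera_head, either way round below 0.17 rad and angle between the y axis of scraper and the y axis of camera_head, either way round below 0.17 rad and height (world z) of scraper above 0.12 m and contact force between scraper and the fingers above 1 N and contact force between scraper and camera_stand below 0.05 N and contact force between scraper and scraper_holder below 0.05 N and linear speed of scraper below 0.02 m/s and angular speed of scraper below 0.15 rad/s); the arm keeps its last pose, push and grip.
It fails at once if the camera or its stand is touched (over 1 N) (contact force between anything else and camera_stand above 1 N).
It fails at once if the loupe is moved over 15 mm (distance of loupe from where it was at the start of the episode above 0.015 m).
It fails at once if the ink jar is moved over 15 mm (distance of ink_jar from where it was at the start of the episode above 0.015 m).
It fails at once if the red ink tin is moved over 15 mm (distance of ink_tin_1 from where it was at the start of the episode above 0.015 m).
It also fails if it takes over 43 s, if anything falls off the work surface, if the arm or the gripper's body presses on something with over 40 N, if the wrist force passes 120 N, or if a joint passes its speed limit or range.

## Working session

There is one attempt and no reset: what is moved stays moved. The work goes in short steps, Python scripts to look and compute and a shell command to move; the robot and the scene stay as the last step left them, time stands still between calls to the robot, and variables do not carry over. Pictures are saved under pics/ and viewed, and the job is handed in when it is done.

```bash
mkdir -p pics; python3 - <<'E'
from workcell import r
import cv2,json
s=r.read_state(); print(s)
for n in("scene","side","wrist"):
    c=r.get_calibration(n); print(n,c)
    cv2.imwrite(f"pics/{n}0.png",r.get_image(n))
E
```

```text
{'time': 0.0, 'joints': array([-1.21649780e+00,  4.94206048e-01,  1.34613741e+00,  3.22035590e-06,
        1.30252065e+00, -9.55114037e-02]), 'joint_velocities': array([-0.00105381, -0.00028922, -0.00161462, -0.00237453,  0.00098215,
       -0.0006382 ]), 'effort': array([ 1.16533698e-03, -8.82148004e+01, -3.83867383e+01,  4.49955473e-05,
        1.02180080e-02, -2.85697456e-05]), 'eef_pos': array([ 0.27169068, -0.56269004,  0.40408378]), 'ee_rot': array([-1.57067198e+00,  1.26536380e-03, -1.12098717e+00]), 'contact_force': array([-0.48955684, -0.0129615 ,  0.40670928]), 'torque': array([-0.02170402,  0.04700045,  0.03381852]), 'width': 0.08519372241356497}
scene {'camera_matrix': array([[460.8562645 ,   0.        , 323.90799218],
       [  0.        , 460.8562645 , 200.58877081],
       [  0.        ,   0.        ,   1.        ]]), 'origin': array([0.16591889, 0.69634782, 0.89625816]), 'attitude': array([-2.34005339, -0.0066734 , -2.67764994])}
side {'camera_matrix': array([[402.11096808,   0.        , 315.71783011],
       [  0.        , 402.11096808, 198.29911104],
       [  0.        ,   0.        ,   1.        ]]), 'origin': array([0.30556498, 0.63046869, 0.7149191 ]), 'attitude': array([-2.2966424 ,  0.0079875 , -2.81396191])}
wrist {'camera_matrix': array([[356.62271313,   0.        , 325.65341967],
       [  0.        , 356.62271313, 199.15847917],
       [  0.        ,   0.        ,   1.        ]]), 'T_tool_cam': array([[ 9.99998736e-01,  1.27842110e-03,  9.45139417e-04,
         4.42752256e-04],
       [-5.08630458e-04, -3.05984646e-01,  9.52036311e-01,
         3.10679279e-02],
       [ 1.50630146e-03, -9.52035589e-01, -3.05983609e-01,
         7.93715493e-02],
       [ 0.00000000e+00,  0.00000000e+00,  0.00000000e+00,
         1.00000000e+00]])}
```

View images.

View pics/scene0.png

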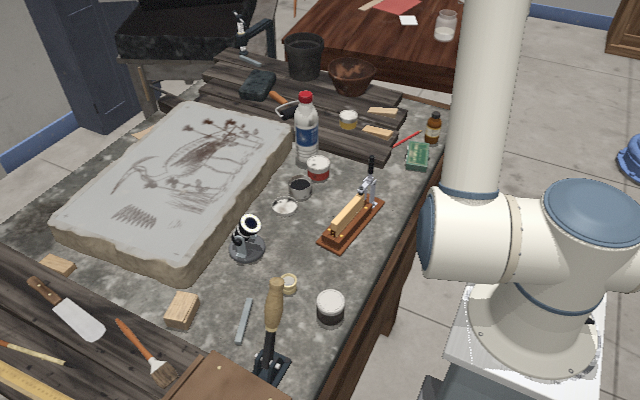

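View pics/side0.png

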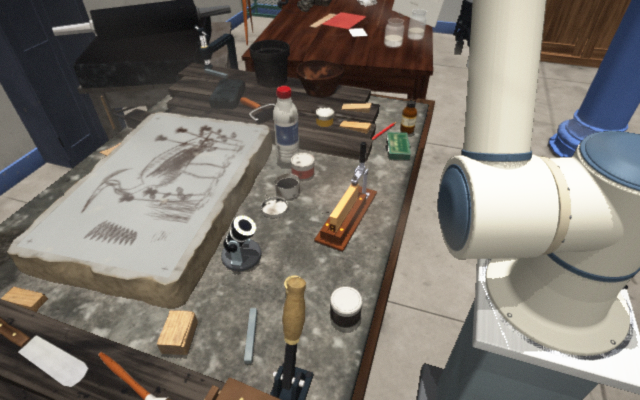

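View pics/wrist0.png

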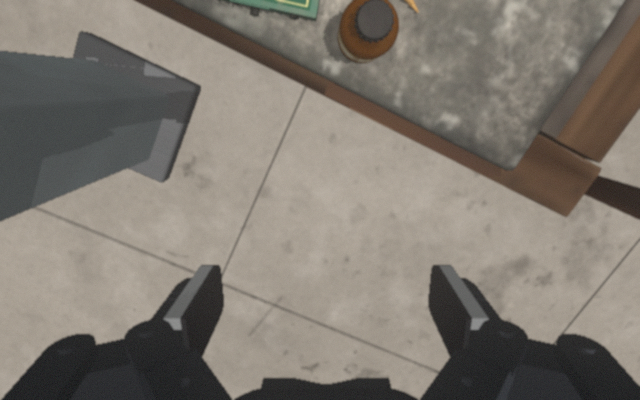

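```bash
python3 - <<'E'
import cv2
a=cv2.imread("pics/scene0.png");b=cv2.imread("pics/side0.png")
cv2.imwrite("pics/c1.png",cv2.resize(a[140:260,300:400],None,fx=5,fy=5,interpolation=cv2.INTER_CUBIC))
cv2.imwrite("pics/c2.png",cv2.resize(b[135:255,300:400],None,fx=5,fy=5,interpolation=cv2.INTER_CUBIC))
h=lambda im,x,y:cv2.resize(im[y:y+80,x:x+60],None,fx=6,fy=6,interpolation=cv2.INTER_CUBIC)
cv2.imwrite("pics/c3.png",cv2.hconcat([h(a,220,200),h(b,210,200)]))
E
```

```text
(no output)
```

View pics/c1.png

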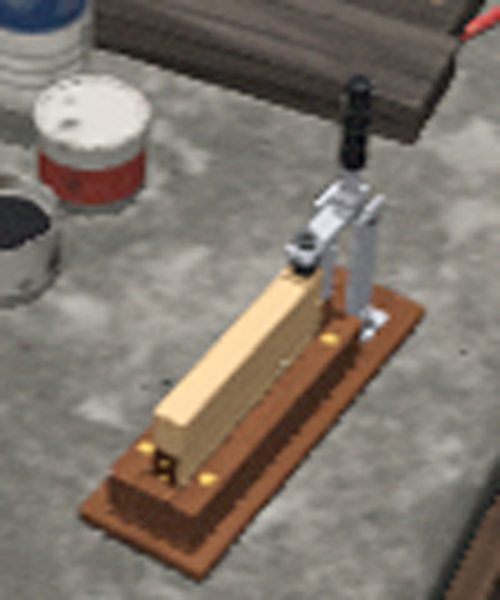

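View pics/c2.png

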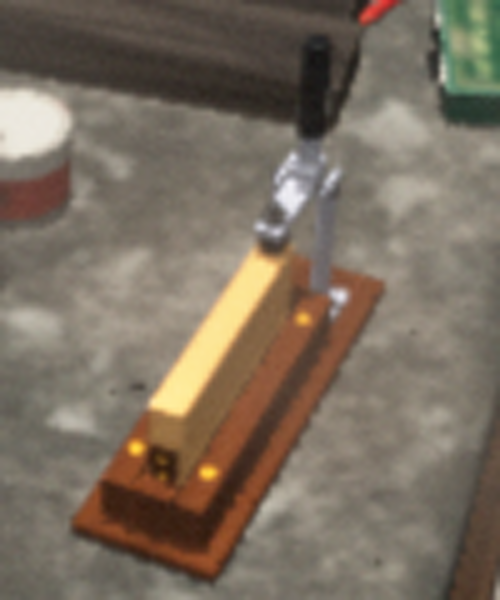

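View pics/c3.png

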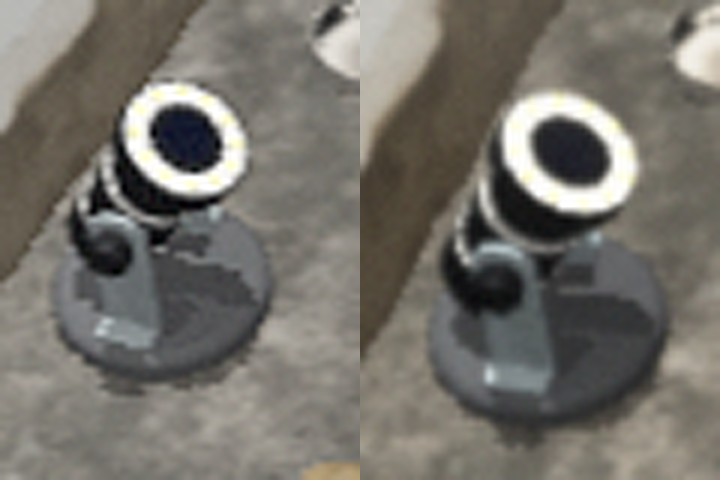

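```bash
cat > h.py <<'E'
import numpy as np,cv2
from scipy.spatial.transform import Rotation as R
from workcell import r
def rt(a): return R.from_euler('xyz',a).as_matrix()
def cam(n,st=None):
    c=r.get_calibration(n);K=c['camera_matrix']
    if n=='wrist':
        T=np.eye(4);T[:3,:3]=rt(st['ee_rot']);T[:3,3]=st['eef_pos'];T=T@c['T_tool_cam'];return K,T[:3,:3],T[:3,3]
    return K,rt(c['attitude']),np.array(c['origin'])
def ray(c,p):
    K,A,o=c;d=A@np.linalg.solve(K,[p[0],p[1],1]);return o,d/np.linalg.norm(d)
def plane(c,p,z):
    o,d=ray(c,p);return o+d*(z-o[2])/d[2]
def tri(cs,ps):
    M=np.zeros((3,3));b=np.zeros(3)
    for c,p in zip(cs,ps):
        o,d=ray(c,p);P=np.eye(3)-np.outer(d,d);M+=P;b+=P@o
    return np.linalg.solve(M,b)
def proj(c,X):
    K,A,o=c;q=K@(A.T@(np.asarray(X)-o));return q[:2]/q[2]
E
python3 - <<'E'
from h import *
np.set_printoptions(precision=4,suppress=True)
S,D=cam('scene'),cam('side')
f=lambda x,y,o:(x/5+o[0]-.4,y/5+o[1]-.4)
so,do=(300,140),(300,135)
for nm,z,a,b in [('scr top L',.077,(155,410),(150,408)),('scr top R',.077,(187,422),(187,416)),('far R top',.077,(323,280),(295,252)),
 ('base nl',.0,(82,518),(75,530)),('base nr',0,(200,580),(213,580)),('base fr',0,(423,318),(383,292)),('handle top',.174,(357,82),(315,42)),('handle bot',.118,(352,165),(312,132)),
 ('dot fr',.036,(330,340),(303,318)),('dot nr',.036,(207,480),(208,471)),('dot nl',.036,(146,449),(136,448))]:
    p,q=f(*a,so),f(*b,do)
    print(nm,plane(S,p,z),plane(D,q,z),tri([S,D],[p,q]))
for n,x,y,C in(('scene',220,200,S),('side',210,200,D)):
    im=cv2.imread(f'pics/{n}0.png')[y:y+60,x:x+60]
    m=(im.min(2)>225).astype(np.uint8)
    cs,_=cv2.findContours(m,cv2.RETR_EXTERNAL,cv2.CHAIN_APPROX_NONE);c=max(cs,key=cv2.contourArea)
    e=cv2.fitEllipse(c);ct=(e[0][0]+x,e[0][1]+y);print(n,ct,e[1:],plane(C,ct,.102))
    if n=='scene':p0=ct
    else:print('tri',tri([S,D],[p0,ct]))
o=(-.4,-.4)
g=lambda x,y,o:(x/6+o[0]-.4,y/6+o[1]-.4)
# foot
for a,C in((g(162,297,(220,200)),S),(g(188,325,(210,200)),D)):print('foot',plane(C,a,.005))
for p in((289,284),(330,308),(317,168)):print(plane(S,p,.0))
E
```

```text
scr top L [ 0.4921 -0.0043  0.077 ] [ 0.492  -0.0003  0.077 ] [ 0.4969 -0.0153  0.063 ]
scr top R [ 0.4747 -0.0041  0.077 ] [ 0.4745 -0.0006  0.077 ] [ 0.4782 -0.0128  0.0657]
far R top [ 0.4551 -0.1267  0.077 ] [ 0.4567 -0.1288  0.077 ] [ 0.456  -0.1278  0.0769]
base nl [0.5228 0.0148 0.    ] [0.5236 0.0149 0.    ] [ 0.5251  0.0105 -0.0053]
base nr [0.4519 0.0242 0.    ] [ 0.4523  0.0244 -0.    ] [ 0.4529  0.0218 -0.0031]
base fr [ 0.4206 -0.2009  0.    ] [ 0.4213 -0.2024  0.    ] [ 0.4207 -0.2005  0.001 ]
handle top [ 0.4621 -0.1701  0.174 ] [ 0.4634 -0.1693  0.174 ] [ 0.4648 -0.1773  0.1683]
handle bot [ 0.4611 -0.1723  0.118 ] [ 0.462  -0.1737  0.118 ] [ 0.4614 -0.1723  0.1186]
dot fr [ 0.4482 -0.127   0.036 ] [ 0.4497 -0.1279  0.036 ] [ 0.4499 -0.1311  0.0324]
dot nr [ 0.4644 -0.0081  0.036 ] [ 0.4656 -0.0089  0.036 ] [ 0.4659 -0.011   0.0331]
dot nl [ 0.5007 -0.013   0.036 ] [ 0.5022 -0.0128  0.036 ] [ 0.5044 -0.0206  0.0272]
scene (251.27121543884277, 226.03332710266113) ((9.13325023651123, 15.194725036621094), 97.21097564697266) [0.6415 0.114  0.102 ]
side (244.30002975463867, 224.9952278137207) ((15.880900382995605, 22.05088996887207), 121.9912338256836) [0.65   0.1075 0.102 ]
tri [0.6418 0.1164 0.1089]
foot [0.6669 0.1145 0.005 ]
foot [0.6702 0.1114 0.005 ]
[0.5217 0.1556 0.    ]
[0.4068 0.1708 0.    ]
[ 0.6566 -0.2511  0.    ]
```

```bash
cat > go.py <<'E'
# usage: go.py x y z yaw : tool-axis shift & turn from present measured pose (tool assumed down)
import sys
from h import *
def go(t,yaw=None):
    s=r.read_state();A=rt(s['ee_rot']);d=A.T@(np.array(t)-s['eef_pos'])
    w=np.arctan2(A[1,0],A[0,0]);print('shift',np.round(d,4),'turn',None if yaw is None else round(-(yaw-w),4))
if __name__=='__main__':
    a=list(map(float,sys.argv[1:]));go(a[:3],a[3] if len(a)>3 else None)
E
python3 go.py .466 -.125 .40 -.135
```

```text
shift [-0.3097  0.0046  0.3653] turn -0.986
```

```bash
python3 -m creep '[[1,-0.04,0,0.047,-0.18],[1,-0.08,0,0.095,-0.36],[1,-0.12,0,0.142,-0.54],[1,-0.16,0,0.19,-0.72],[1,-0.2,0,0.235,-0.9]]' 60; python3 go.py .466 -.125 .40 -.135
```

```text
time: 0.78
eef_pos: [0.3969, -0.2787, 0.4047]
ee_rot: [-1.571, -0.0, -0.215]
contact_force: [0.7, -0.2, 0.3]
width: -0.0001
shift [0.0347 0.0047 0.1649] turn -0.0802
```

```bash
python3 -m creep '[[1,0.012,0,0.055,-0.08],[1,0.024,0,0.11,-0.08],[1,0.035,0,0.165,-0.08],[1,0.035,0,0.165,-0.08]]'; python3 - <<'E'
from h import *
s=r.read_state();print(s['eef_pos'],s['ee_rot'])
im=r.get_image('wrist');cv2.imwrite('pics/w1.png',im);np.save('w1.npy',np.r_[s['eef_pos'],s['ee_rot']])
E
```

```text
time: 1.27
eef_pos: [0.4676, -0.1242, 0.4046]
ee_rot: [-1.57, 0.0, -0.137]
contact_force: [0.7, -1.0, 0.4]
width: -0.0001
[ 0.46760313 -0.12418463  0.40459157] [-1.57019309e+00  1.05791309e-04 -1.36565018e-01]
```

View pics/w1.png

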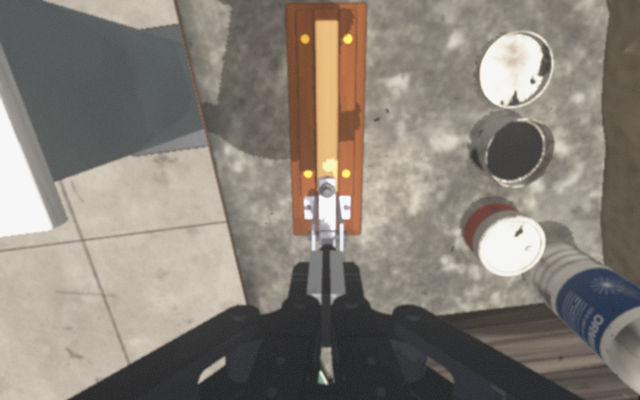

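```bash
python3 - <<'E'
from h import *
np.set_printoptions(precision=4,suppress=True)
v=np.load('w1.npy');W=cam('wrist',dict(eef_pos=v[:3],ee_rot=v[3:]))
im=cv2.imread('pics/w1.png')
b,g,rr=[im[...,i].astype(int) for i in range(3)]
m=((rr>200)&(g>140)&(b<110)).astype(np.uint8)
n,l,st,ct=cv2.connectedComponentsWithStats(m)
P=[]
for i in range(1,n):
    if st[i,4]>15:print(st[i],ct[i],plane(W,ct[i],.036))
for p in((315,20),(339,20),(337,178)):print('top',plane(W,p,.077))
for p in((287,4),(366,4),(295,234),(360,234)):print('base',p,plane(W,p,.012))
E
```

```text
[337  23   1  16  16] [337.   30.5] [ 0.4951 -0.0037  0.036 ]
[301  35   8   8  52] [304.5  38.5] [ 0.4663 -0.0062  0.036 ]
[343  34  10  10  50] [347.62  38.48] [ 0.5035 -0.0113  0.036 ]
[341 169  10   9  38] [345.9211 172.9474] [ 0.4879 -0.1301  0.036 ]
[303 170  10   9  38] [307.6842 173.5263] [ 0.451  -0.1257  0.036 ]
top [0.4777 0.0004 0.077 ]
top [ 0.4956 -0.002   0.077 ]
top [ 0.4788 -0.1233  0.077 ]
base (287, 4) [0.4541 0.0271 0.012 ]
base (366, 4) [0.525  0.0175 0.012 ]
base (295, 234) [ 0.425  -0.1969  0.012 ]
base (360, 234) [ 0.4958 -0.2065  0.012 ]
```

```bash
python3 -m creep '[[1,0,0.039,-0.006,0],[1,0,0.078,-0.011,0],[1,0,0.078,-0.026,0],[1,0,0.078,-0.042,0]]'; python3 go.py .4627 -.1735 .3268 -.13; python3 - <<'E'
from h import *
cv2.imwrite('pics/s1.png',cv2.resize(r.get_image('scene')[100:260,280:440],None,fx=3.5,fy=3.5))
E
```

```text
time: 1.82
eef_pos: [0.4606, -0.1703, 0.3276]
ee_rot: [-1.57, 0.0, -0.142]
contact_force: [0.5, 4.3, -1.3]
width: -0.0
shift [ 0.0025  0.0008 -0.0029] turn -0.0118
```

View pics/s1.png

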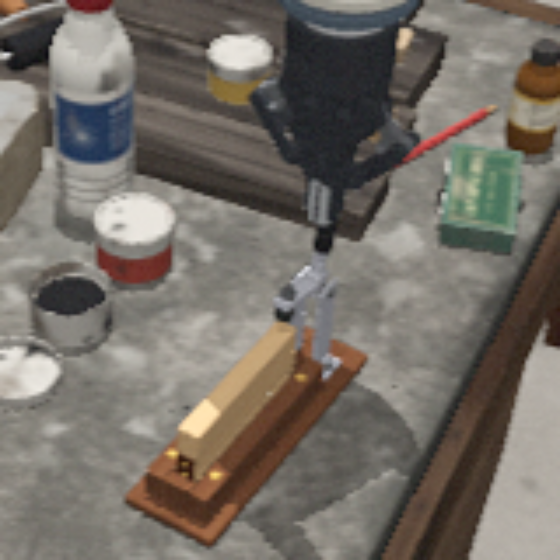

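```bash
python3 -m creep '[[1,0.002,0.002,-0.013,0],[1,0.002,0.007,-0.025,0],[1,0.002,0.014,-0.036,0],[1,0.002,0.023,-0.046,0],[1,0.002,0.031,-0.0515,0]]';  python3 -m creep '[[1,0,0.006,-0.003,0],[1,0,0.009,-0.0045,0],[1,0,0.011,-0.005,0],[1,0,0.011,-0.005,0]]'; python3 - <<'E'
from h import *
cv2.imwrite('pics/s2.png',cv2.resize(r.get_image('scene')[100:260,280:440],None,fx=3.5,fy=3.5))
E
```

```text
time: 2.5
eef_pos: [0.4557, -0.2209, 0.2952]
ee_rot: [-1.571, -0.001, -0.141]
contact_force: [0.8, 1.9, 3.6]
width: -0.0004
time: 3.0
eef_pos: [0.4548, -0.2249, 0.2846]
ee_rot: [-1.571, 0.0, -0.141]
contact_force: [1.1, -0.3, 1.4]
width: 0.0001
```

View pics/s2.png

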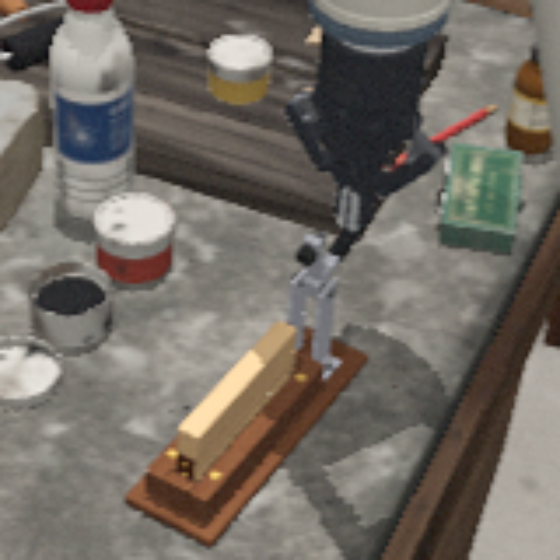

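```bash
python3 -m creep '[[1,0,0.003,0,0],[1,0,0.005,0,0]]'; python3 -m creep '[[1,0,-0.05,0.005,0],[1,0,-0.11,0.02,0],[1,0,-0.12,0.08,0],[0,0,-0.12,0.14,0],[0,0,-0.12,0.16,0]]'; python3 - <<'E'
from h import *
s=r.read_state();print(s['eef_pos'],s['ee_rot'])
im=r.get_image('wrist');cv2.imwrite('pics/w2.png',im);np.save('w2.npy',np.r_[s['eef_pos'],s['ee_rot']])
cv2.imwrite('pics/s3.png',r.get_image('scene'))
cv2.imwrite('pics/d3.png',r.get_image('side'))
E
```

```text
time: 3.3
eef_pos: [0.4551, -0.2252, 0.2808]
ee_rot: [-1.572, -0.002, -0.141]
contact_force: [-10.0, 2.3, 51.5]
width: -0.0003
time: 3.92
eef_pos: [0.477, -0.0638, 0.3997]
ee_rot: [-1.57, 0.001, -0.139]
contact_force: [0.2, -0.7, 0.1]
width: 0.036
[ 0.47698793 -0.0638098   0.39967106] [-1.57022421e+00  5.14366510e-04 -1.38623467e-01]
```

View pics/w2.png

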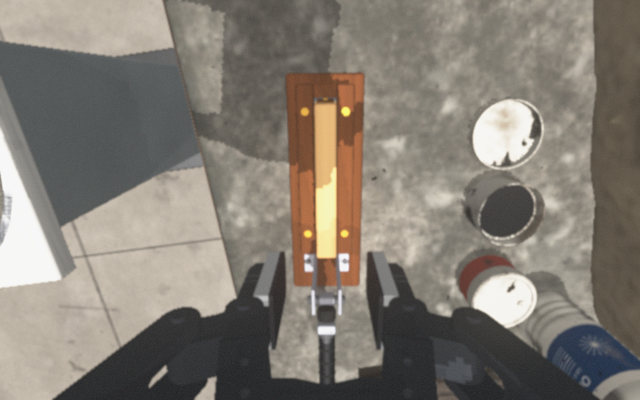

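View pics/s3.png

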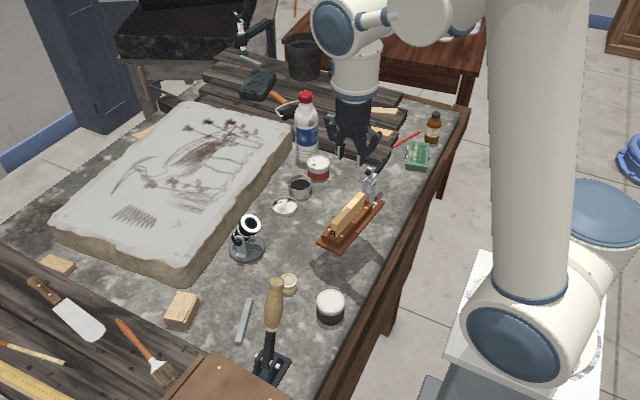

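```bash
python3 - <<'E'
from h import *
np.set_printoptions(precision=4,suppress=True)
v=np.load('w2.npy');W=cam('wrist',dict(eef_pos=v[:3],ee_rot=v[3:]))
im=cv2.imread('pics/w2.png')
b,g,rr=[im[...,i].astype(int) for i in range(3)]
m=((rr>190)&(g>120)&(b<110)).astype(np.uint8)
n,l,st,ct=cv2.connectedComponentsWithStats(m)
for i in range(1,n):
    if st[i,4]>15:print(st[i],ct[i],plane(W,ct[i],.036))
hsv=cv2.cvtColor(im,cv2.COLOR_BGR2HSV)
for row in(130,150,170,190,210,230,250):
    q=hsv[row,295:360]; print(row,''.join('#' if (rr[row,c]-b[row,c]>40 and g[row,c]>115) else '.' for c in range(300,355)))
cols=[326]; 
print([ (k,im[k,326].tolist()) for k in list(range(90,106,2))+list(range(250,266,2))])
for p in((325.5,100),(327.5,258.5)):print('top',plane(W,p,.077))
E
```

```text
[323 104  13  62  73] [333.9315 129.9041] [ 0.4909 -0.0266  0.036 ]
[341 106  10  10  46] [345.3043 110.4565] [ 0.5034 -0.0107  0.036 ]
[301 108   8   8  47] [304.2766 111.3404] [ 0.4664 -0.0064  0.036 ]
[315 109   1  18  18] [315.  117.5] [ 0.4753 -0.0131  0.036 ]
[316 162   1  26  26] [316.  174.5] [ 0.4684 -0.0661  0.036 ]
[336 206   1  31  31] [336. 221.] [ 0.4813 -0.1161  0.036 ]
[340 229   9   9  63] [344.1111 233.2063] [ 0.4877 -0.1303  0.036 ]
[303 230   9   8  61] [307.3934 233.4426] [ 0.4509 -0.1255  0.036 ]
130 ...............######################..................
150 ...............######################..................
170 ...............######################............#.....
190 ...............######################.............#....
210 ...............######################...#..............
230 ....#######.....#####################....#######.......
250 ................#####################..................
[(90, [54, 75, 114]), (92, [48, 73, 111]), (94, [50, 72, 110]), (96, [50, 75, 110]), (98, [62, 113, 150]), (100, [51, 90, 126]), (102, [65, 96, 129]), (104, [103, 154, 199]), (250, [165, 235, 247]), (252, [166, 234, 247]), (254, [164, 234, 247]), (256, [158, 230, 248]), (258, [93, 138, 190]), (260, [54, 80, 121]), (262, [62, 92, 145]), (264, [65, 95, 149])]
top [0.4871 0.0024 0.077 ]
top [ 0.4699 -0.1352  0.077 ]
```

```bash
python3 go.py .4780 -.0685 .214 -.128; python3 -m creep '[[0,0.0005,0.06,-0.005,-0.01],[0,0.0005,0.12,-0.005,-0.01],[0,0.0005,0.12,-0.005,-0.01]]';python3 go.py .4780 -.0685 .214 -.128
```

```text
shift [ 0.0013  0.1855 -0.0025] turn -0.0109
time: 4.45
eef_pos: [0.4758, -0.0723, 0.2769]
ee_rot: [-1.57, 0.008, -0.132]
contact_force: [-0.6, -0.3, 1.0]
width: 0.0852
shift [0.0022 0.0629 0.004 ] turn -0.0042
```

```bash
python3 -m creep '[[0,0.002,0.03,0.004,-0.004],[0,0.002,0.062,0.004,-0.004],[0,0.002,0.062,0.004,-0.004]]';python3 go.py .4780 -.0685 .214 -.128; python3 -m creep '[[0.6,0,0,0,0],[1,0,0,0,0],[1,0,0,0,0],[1,0,0,0,0],[1,0,0,0,0]]' 90
```

```text
time: 4.82
eef_pos: [0.4799, -0.0685, 0.2183]
ee_rot: [-1.571, 0.001, -0.128]
contact_force: [0.4, -0.8, 0.4]
width: 0.0853
shift [-0.0018  0.0043 -0.0002] turn 0.0005
time: 5.45
eef_pos: [0.4785, -0.0677, 0.2184]
ee_rot: [-1.571, 0.002, -0.127]
contact_force: [-11.4, 0.1, 24.6]
width: 0.0172
```

```bash
python3 -m creep '[[1,0,-0.01,0,0],[1,0,-0.025,0,0],[1,0,-0.045,0,0],[1,0,-0.075,0,0],[1,0,-0.12,0,0]]' 110; python3 - <<'E'
from h import *
print(r.read_state())
cv2.imwrite('pics/s4.png',cv2.resize(r.get_image('scene')[100:260,240:440],None,fx=3.5,fy=3.5))
cv2.imwrite('pics/w4.png',r.get_image('wrist'))
E
```

```text
time: 6.08
eef_pos: [0.4794, -0.0679, 0.3384]
ee_rot: [-1.57, 0.002, -0.127]
contact_force: [0.9, -0.1, -2.0]
width: 0.0166
{'time': 6.075, 'joints': array([-2.64058899e-01,  3.84782578e-01,  1.76666072e+00,  8.02565308e-05,
        9.91887920e-01, -1.37068864e-01]), 'joint_velocities': array([ 3.13599372e-04, -5.77859886e-01, -4.00976341e-01, -4.26171282e-04,
        9.58760039e-01, -5.51728821e-04]), 'effort': array([ 2.25322614e-01, -6.11768675e+01, -2.51453590e+01, -1.46160201e-03,
       -3.32828030e+00, -1.31949996e-04]), 'eef_pos': array([ 0.47936122, -0.06785478,  0.33841676]), 'ee_rot': array([-1.57049229,  0.00171309, -0.12703374]), 'contact_force': array([ 0.85410719, -0.12033082, -1.97549399]), 'torque': array([-0.02912326, -0.0381985 , -0.03027116]), 'width': 0.016607670955648024}
```

View pics/s4.png

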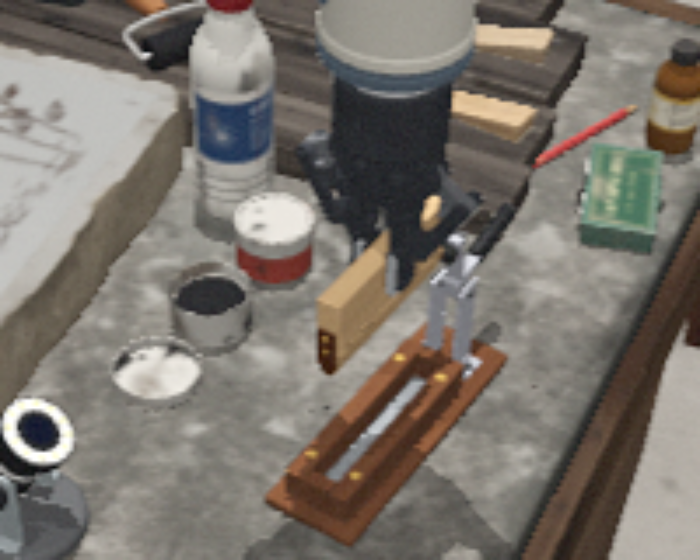

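View pics/w4.png

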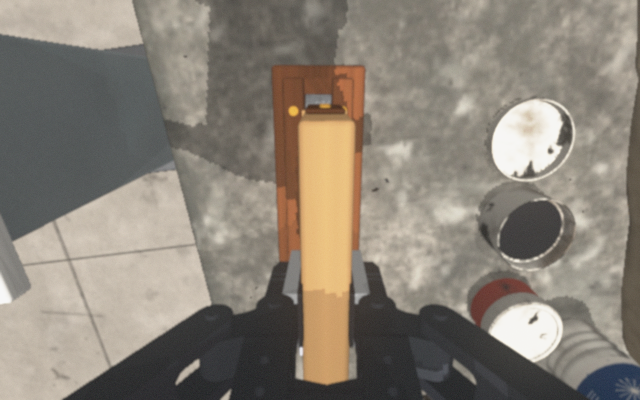

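```bash
python3 - <<'E'
from h import *
np.set_printoptions(precision=4,suppress=True)
S,D=cam('scene'),cam('side')
E={}
for n,x,y,C in(('scene',220,200,S),('side',210,200,D)):
    im=cv2.imread(f'pics/{n}0.png')
    sub=im[y:y+45,x+8:x+60].copy();big=cv2.resize(sub,None,fx=8,fy=8,interpolation=cv2.INTER_CUBIC)
    m=(big.min(2)>170).astype(np.uint8)
    nn,l,st,_=cv2.connectedComponentsWithStats(m)
    for i in range(1,nn):
        if st[i,4]>1500:print(n,i,st[i])
    # ring component: fullest near centre
    cs,h=cv2.findContours(m,cv2.RETR_CCOMP,cv2.CHAIN_APPROX_NONE)
    for k,c in enumerate(cs):
        if len(c)>100 and cv2.contourArea(c)>1500:
            e=cv2.fitEllipse(cv2.convexHull(c) if h[0][k][3]<0 else c);ct=((e[0][0]+.5)/8-.5+x+8,(e[0][1]+.5)/8-.5+y)
            print(n,'hole' if h[0][k][3]>=0 else 'out',ct,np.array(e[1])/8,e[2],plane(C,ct,.102))
            E.setdefault(('h' if h[0][k][3]>=0 else 'o',n),ct)
for k in 'ho':
    if (k,'scene') in E and (k,'side') in E:print(k,tri([S,D],[E[k,'scene'],E[k,'side']]))
# foot
for n,x,y,C in(('scene',220,200,S),('side',210,200,D)):
    im=cv2.imread(f'pics/{n}0.png');cv2.imwrite(f'pics/f_{n}.png',cv2.resize(im[y+10:y+80,x-5:x+60],None,fx=8,fy=8,interpolation=cv2.INTER_CUBIC))
E
```

```text
scene 1 [ 358    0   58  102 3336]
scene 3 [  102   109   164   150 11246]
scene out (250.3601131439209, 222.6121311187744) [17.342  21.7668] 124.07418060302734 [0.6494 0.1058 0.102 ]
scene hole (250.51644325256348, 222.63546562194824) [10.9597 13.6952] 127.97444915771484 [0.649  0.1057 0.102 ]
scene out (286.10777282714844, 204.61461544036865) [14.5128 27.7192] 75.38134765625 [0.6046 0.0151 0.102 ]
side 1 [ 359    7   57  102 3779]
side 3 [  127   123   180   159 13658]
side out (244.39142990112305, 224.92160606384277) [18.2468 24.0916] 121.70087432861328 [0.6499 0.1073 0.102 ]
side hole (244.56024551391602, 224.9013671875) [11.064  14.8751] 123.53173065185547 [0.6496 0.1071 0.102 ]
side out (270.2724304199219, 206.34692001342773) [11.7301 17.0667] 59.5057373046875 [0.6207 0.036  0.102 ]
h [0.6567 0.0963 0.0894]
o [0.6571 0.0963 0.0892]
```

View pics/f_side.png

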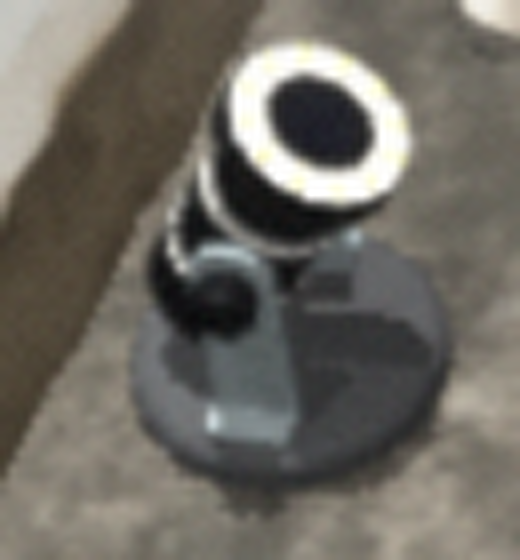

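View pics/f_scene.png

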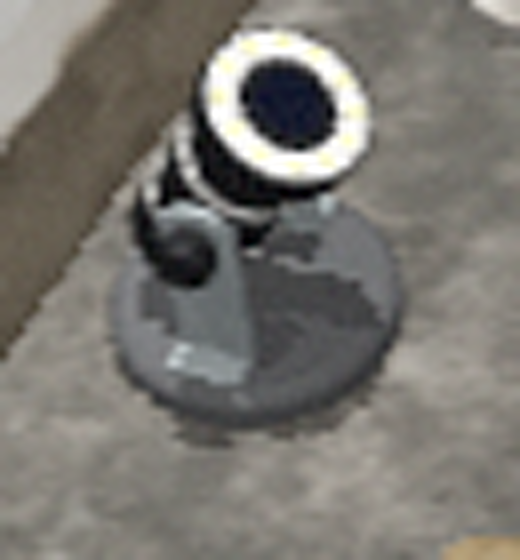

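```bash
python3 - <<'E'
from h import *
from scipy.optimize import brentq,least_squares
np.set_printoptions(precision=4,suppress=True)
S,D=cam('scene'),cam('side')
L=np.array([.6495,.1065,.102])
n=lambda f:np.array([.5*np.cos(f),.5*np.sin(f),.8660])
for nm,C,ang,rat in(('scene',S,124.07,.797),('scene h',S,127.97,.800),('side',D,121.7,.757),('side h',D,123.5,.744)):
    o=C[2];v=(o-L)/np.linalg.norm(o-L)
    def ma(f):
        d=proj(C,L+.02*n(f))-proj(C,L);return np.degrees(np.arctan2(d[1],d[0]))
    # cv2 angle: first axis (minor=width) rotated by ang
    print(nm,[(round(f,2),round(ma(f)%180,1),round(float(n(f)@v),3)) for f in np.pi+np.arange(-.5,.9,.1)],'meas',ang%180,(ang+90)%180,rat)
pts={'scene':[(113,335),(150,393),(190,416),(240,427),(300,414),(350,387),(385,352),(403,302)],'side':[(135,395),(165,445),(205,475),(260,487),(320,478),(380,450),(420,415),(448,350)]}
for nm,C,x,y in(('scene',S,215,210),('side',D,205,210)):
    P=np.array([plane(C,((a+.5)/8-.5+x,(b+.5)/8-.5+y),0)[:2] for a,b in pts[nm]])
    q=least_squares(lambda c:np.hypot(*(P-c).T)-.046,[.67,.11]);c=q.x
    d=L[:2]-c;print(nm,'foot',c,'res',q.fun,'dist',np.hypot(*d),'az',np.arctan2(d[1],d[0])%(2*np.pi))
E
```

```text
scene [(np.float64(2.64), np.float64(116.8), 0.946), (np.float64(2.74), np.float64(121.3), 0.931), (np.float64(2.84), np.float64(124.3), 0.914), (np.float64(2.94), np.float64(126.2), 0.893), (np.float64(3.04), np.float64(127.3), 0.87), (np.float64(3.14), np.float64(127.7), 0.844), (np.float64(3.24), np.float64(127.7), 0.816), (np.float64(3.34), np.float64(127.3), 0.787), (np.float64(3.44), np.float64(126.5), 0.755), (np.float64(3.54), np.float64(125.5), 0.723), (np.float64(3.64), np.float64(124.3), 0.689), (np.float64(3.74), np.float64(122.8), 0.655), (np.float64(3.84), np.float64(121.2), 0.62), (np.float64(3.94), np.float64(119.4), 0.585)] meas 124.07 34.06999999999999 0.797
scene h [(np.float64(2.64), np.float64(116.8), 0.946), (np.float64(2.74), np.float64(121.3), 0.931), (np.float64(2.84), np.float64(124.3), 0.914), (np.float64(2.94), np.float64(126.2), 0.893), (np.float64(3.04), np.float64(127.3), 0.87), (np.float64(3.14), np.float64(127.7), 0.844), (np.float64(3.24), np.float64(127.7), 0.816), (np.float64(3.34), np.float64(127.3), 0.787), (np.float64(3.44), np.float64(126.5), 0
[... 1200 characters left out ...]
float64(124.6), 0.802), (np.float64(3.24), np.float64(124.3), 0.771), (np.float64(3.34), np.float64(123.7), 0.738), (np.float64(3.44), np.float64(122.8), 0.705), (np.float64(3.54), np.float64(121.7), 0.67), (np.float64(3.64), np.float64(120.4), 0.634), (np.float64(3.74), np.float64(118.9), 0.599), (np.float64(3.84), np.float64(117.2), 0.563), (np.float64(3.94), np.float64(115.3), 0.528)] meas 123.5 33.5 0.744
scene foot [0.6713 0.108 ] res [-0.0007 -0.001   0.      0.0015  0.0001 -0.0007 -0.0005 -0.0003] dist 0.021860931065256845 az 3.2115607940056403
side foot [0.6721 0.109 ] res [-0.0009 -0.0013  0.0005  0.0012  0.0003 -0.0006 -0.0007 -0.0006] dist 0.022701477836466467 az 3.252274288273082
```

```bash
python3 -m creep '[[1,0,-0.06,0,0],[1,0.02,-0.11,0.02,-0.06],[1,0.06,-0.13,0.06,-0.13],[1,0.1,-0.13,0.1,-0.2],[1,0.14,-0.13,0.14,-0.265]]'; python3 -c "
from h import *
s=r.read_state();print(s['joints'])"; python3 go.py .75 .16 .46 .138
```

```text
time: 6.8
eef_pos: [0.6375, 0.0545, 0.4674]
ee_rot: [-1.571, -0.0, 0.14]
contact_force: [0.8, -0.8, -1.5]
width: 0.0164
[-7.98282819e-03  4.66269539e-01  1.21730195e+00 -6.39706860e-05
  1.45796277e+00 -1.48170093e-01]
shift [0.1262 0.0074 0.0887] turn 0.0022
```

```bash
python3 -m creep '[[1,0.04,0,0.03,0],[1,0.08,0,0.06,0],[1,0.126,0,0.089,0]]'; python3 -m creep '[[1,0.06,0,0.01,0],[1,0.12,0,0.015,0]]';python3 -c "
from h import *
s=r.read_state();print(s['joints'],s['ee_rot'])"
```

```text
time: 7.18
eef_pos: [0.7497, 0.16, 0.4668]
ee_rot: [-1.571, 0.001, 0.138]
contact_force: [0.4, -0.7, -1.2]
width: 0.0165
time: 7.42
eef_pos: [0.8495, 0.1871, 0.4672]
ee_rot: [-1.571, 0.001, 0.139]
contact_force: [1.2, 0.1, -0.2]
width: 0.0162
[1.48179032e-01 8.95592865e-01 3.78917916e-01 8.33599943e-05
 1.86807554e+00 9.13049326e-03] [-1.57072567e+00  9.94349089e-04  1.39072952e-01]
```

```bash
python3 -m creep '[[1,0.03,0,-0.005,0],[1,0.06,0,-0.008,0]]';python3 -c "
from h import *
s=r.read_state();print(s['joints'],s['ee_rot'],s['eef_pos'])"
```

```text
time: 7.68
eef_pos: [0.8831, 0.1807, 0.4514]
ee_rot: [-1.569, -0.009, 0.138]
contact_force: [-0.1, -0.5, -2.3]
width: 0.0166
[ 1.35428366e-01  9.83179064e-01  2.25743206e-01  1.44272049e-03
  1.92348135e+00 -2.15338957e-03] [-1.56946678 -0.00919226  0.13808021] [0.88311495 0.18070739 0.45138467]
```

```bash
python3 -m creep '[[1,0.06,0,0,0],[1,0.06,0,0,0]]';python3 -c "
from h import *
s=r.read_state();print(s['joints'],s['ee_rot'],s['eef_pos'])"
```

```text
time: 7.92
eef_pos: [0.8956, 0.1793, 0.4423]
ee_rot: [-1.567, -0.057, 0.137]
contact_force: [0.2, -0.2, -1.2]
width: 0.0169
[ 0.13156056  0.99546435  0.22146438  0.00407916  1.8676028  -0.00472873] [-1.56723384 -0.05708089  0.13749194] [0.89561584 0.17926883 0.44230219]
```

```bash
python3 -m creep '[[1,0.06,0,0,0],[1,0.12,0,0,0],[1,0.18,0,0,0]]';python3 -c "
from h import *
s=r.read_state();print(s['joints'],s['ee_rot'],s['eef_pos'])"
```

```text
time: 8.3
eef_pos: [0.9139, 0.1764, 0.4169]
ee_rot: [-1.565, -0.105, 0.138]
contact_force: [0.6, 0.3, -1.2]
width: 0.0168
[ 0.12530039  1.02463778  0.22040813  0.00751719  1.79180724 -0.01073669] [-1.56476434 -0.10481623  0.13775301] [0.91394259 0.17638821 0.41689031]
```

```bash
python3 -m creep '[[1,0.045,-0.04,0,0],[1,0.09,-0.08,0,0],[1,0.135,-0.12,0,0],[1,0.18,-0.16,0,0]]';python3 -c "
from h import *
s=r.read_state();print(s['joints'],s['ee_rot'],s['eef_pos'])"
```

```text
time: 8.8
eef_pos: [0.8952, 0.1668, 0.4884]
ee_rot: [-1.563, -0.153, 0.137]
contact_force: [0.3, -0.3, -2.5]
width: 0.0162
[ 0.11674918  0.94637217  0.21987562  0.01171642  1.82293135 -0.01748317] [-1.56258656 -0.15259646  0.13739402] [0.89519582 0.1668488  0.48841217]
```

```bash
python3 -m creep '[[1,0.06,0,0.01,0],[1,0.09,0,0.01,0]]';python3 -m creep '[[1,0.06,0,0.01,0],[1,0.09,0,0.01,0]]';python3 -m creep '[[1,0.06,0,0.01,0],[1,0.09,0,0.01,0]]';python3 -c "
from h import *
s=r.read_state();print(s['joints'],s['ee_rot'],s['eef_pos'])"
```

```text
time: 9.05
eef_pos: [0.9084, 0.1756, 0.472]
ee_rot: [-1.56, -0.197, 0.138]
contact_force: [-0.2, -0.9, -1.9]
width: 0.016
time: 9.3
eef_pos: [0.9195, 0.1828, 0.4615]
ee_rot: [-1.557, -0.243, 0.137]
contact_force: [-0.3, -1.0, -1.2]
width: 0.0164
time: 9.55
eef_pos: [0.929, 0.1894, 0.4555]
ee_rot: [-1.554, -0.291, 0.136]
contact_force: [-0.0, -0.6, -1.5]
width: 0.0167
[1.35342192e-01 9.88489544e-01 2.20581681e-01 1.69626033e-02
 1.64184473e+00 6.09712538e-04] [-1.55405435 -0.29067651  0.13596269] [0.92902243 0.18942385 0.45548898]
```

```bash
python3 -m creep '[[1,0.06,0,0.005,0],[1,0.09,0,0.005,0]]';python3 -m creep '[[1,0.06,-0.01,0.005,0],[1,0.09,-0.01,0.005,0]]';python3 -c "
from h import *
s=r.read_state();A=rt(s['ee_rot']);y=A[:,1];print(s['joints'],s['ee_rot'],s['eef_pos'],y,np.arctan2(y[1],y[0]),np.arccos(-y[2]),A[:,2])"
```

```text
time: 9.8
eef_pos: [0.9382, 0.1906, 0.4531]
ee_rot: [-1.551, -0.338, 0.135]
contact_force: [-0.5, -0.8, -1.4]
width: 0.0164
time: 10.05
eef_pos: [0.9426, 0.1918, 0.4646]
ee_rot: [-1.547, -0.39, 0.134]
contact_force: [0.7, -1.0, -1.4]
width: 0.0166
[1.34845065e-01 9.84645338e-01 2.19814127e-01 2.31214173e-02
 1.54713894e+00 5.89120947e-04] [-1.5472145  -0.38997405  0.133617  ] [0.94261206 0.19180488 0.46463671] [ 0.37352979  0.0740008  -0.92466176] 0.19557968345242183 0.3906499413129486 [-0.14206697  0.98961676  0.02180926]
```

```bash
python3 -m creep '[[1,0.06,-0.01,-0.03,0],[1,0.09,-0.01,-0.04,0]]';python3 -m creep '[[1,0.06,-0.01,-0.03,0],[1,0.09,-0.01,-0.04,0]]';python3 -c "
from h import *
s=r.read_state();A=rt(s['ee_rot']);y=A[:,1];print(s['joints'],s['ee_rot'],s['eef_pos'],y,np.arctan2(y[1],y[0]),np.arccos(-y[2]),A[:,2])"
```

```text
time: 10.3
eef_pos: [0.9535, 0.1512, 0.4758]
ee_rot: [-1.546, -0.436, 0.13]
contact_force: [1.4, -0.2, -1.7]
width: 0.0165
time: 10.55
eef_pos: [0.961, 0.1154, 0.4894]
ee_rot: [-1.547, -0.483, 0.129]
contact_force: [-0.1, 0.3, -1.6]
width: 0.0165
[ 0.04755578  0.96406908  0.21994401  0.06222797  1.47775689 -0.07802013] [-1.54656914 -0.48311566  0.12898501] [0.96097641 0.11543793 0.48936538] [ 0.45743038  0.0837588  -0.88529199] 0.18110100009568314 0.4836747944564259 [-0.13974983  0.98995443  0.02145234]
```

```bash
python3 -m creep '[[1,0.05,-0.02,0,0],[1,0.05,-0.02,0,0]]';python3 -c "
from h import *
s=r.read_state();A=rt(s['ee_rot']);y=A[:,1];print(s['joints'],s['ee_rot'],s['eef_pos'],y,np.arctan2(y[1],y[0]),np.arccos(-y[2]),A[:,2])
cv2.imwrite('pics/w5.png',r.get_image('wrist'));cv2.imwrite('pics/s5.png',r.get_image('scene'))"
```

```text
time: 10.8
eef_pos: [0.9558, 0.1188, 0.5142]
ee_rot: [-1.546, -0.518, 0.131]
contact_force: [-0.6, 0.2, -1.0]
width: 0.0168
[ 0.05088086  0.93915858  0.21976188  0.06468643  1.4681865  -0.07613251] [-1.54587612 -0.51780193  0.13071839] [0.95583653 0.11877691 0.51420444] [ 0.48734827  0.08920277 -0.86863947] 0.18103307654641188 0.51834673457273 [-0.14253425  0.98955304  0.02165116]
```

View pics/w5.png

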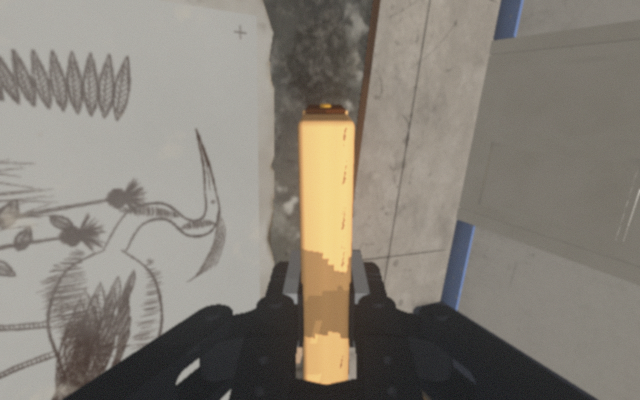

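View pics/s5.png

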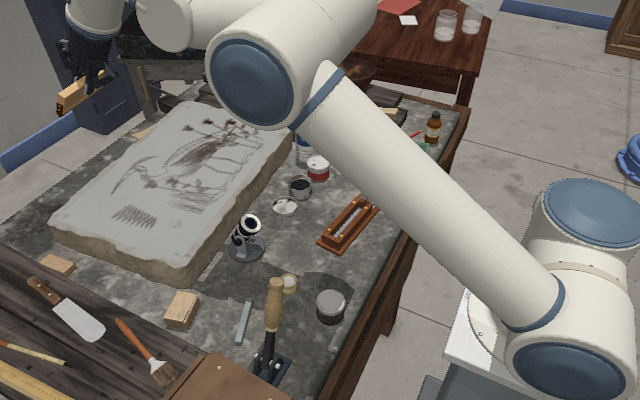

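```bash
python3 go.py .483 -.014 .42
```

```text
shift [-0.4687 -0.1613 -0.0661] turn None
```

```bash
python3 -m creep '[[1,-0.05,-0.017,-0.007,0],[1,-0.1,-0.034,-0.014,0],[1,-0.155,-0.053,-0.022,0],[1,-0.21,-0.072,-0.03,0],[1,-0.26,-0.09,-0.037,0]]';python3 go.py .483 -.014 .42
```

```text
time: 11.52
eef_pos: [0.7043, 0.0478, 0.4624]
ee_rot: [-1.546, -0.513, 0.131]
contact_force: [1.3, -0.6, -1.3]
width: 0.0165
shift [-0.219  -0.0756 -0.0306] turn None
```

```bash
python3 -m creep '[[1,-0.05,-0.017,-0.007,0],[1,-0.1,-0.034,-0.014,0],[1,-0.155,-0.053,-0.022,0],[1,-0.219,-0.075,-0.03,0],[1,-0.219,-0.075,-0.03,0]]';python3 -c "
from h import *
s=r.read_state();A=rt(s['ee_rot']);y=A[:,1];print(s['joints'],s['ee_rot'],s['eef_pos'],y,np.arctan2(y[1],y[0]),np.arccos(-y[2]),A[:,2])
cv2.imwrite('pics/w6.png',r.get_image('wrist'));cv2.imwrite('pics/s6.png',r.get_image('scene'));np.save('w6.npy',np.r_[s['eef_pos'],s['ee_rot']])"
```

```text
time: 12.15
eef_pos: [0.4816, -0.0132, 0.4188]
ee_rot: [-1.544, -0.51, 0.129]
contact_force: [1.1, -0.9, -1.5]
width: 0.0165
[-0.21605628  0.19236288  1.85907772  0.32367687  0.63940558 -0.56861308] [-1.54448897 -0.50958123  0.12920046] [ 0.48164061 -0.01323461  0.4188415 ] [ 0.48018945  0.08891364 -0.87264681] 0.18309000758711325 0.5102000931543978 [-0.14152134  0.98966886  0.02296233]
```

View pics/w6.png

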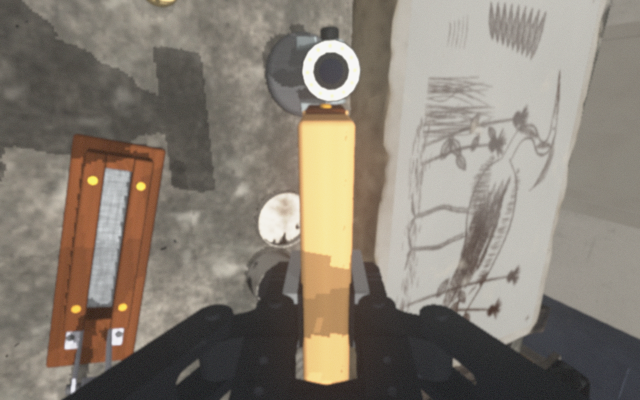

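View pics/s6.png

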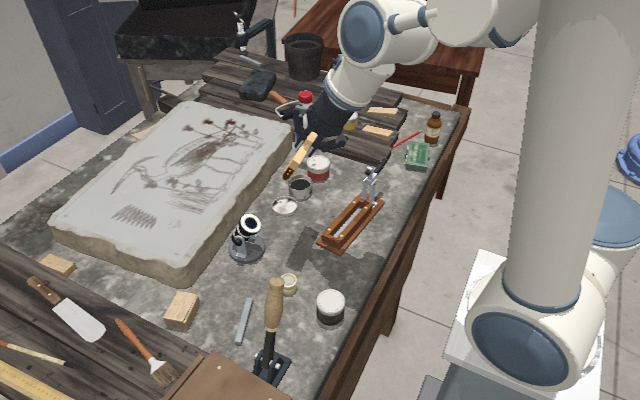

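```bash
python3 - <<'E'
from h import *
np.set_printoptions(precision=4,suppress=True)
v=np.load('w6.npy');A=rt(v[3:]);W=cam('wrist',dict(eef_pos=v[:3],ee_rot=v[3:]));S,D=cam('scene'),cam('side')
im=cv2.imread('pics/w6.png')
x,y=295,30
big=cv2.resize(im[y:y+75,x:x+72],None,fx=8,fy=8,interpolation=cv2.INTER_CUBIC)
m=(big.min(2)>190).astype(np.uint8)
cs,h=cv2.findContours(m,cv2.RETR_CCOMP,cv2.CHAIN_APPROX_NONE)
ps={}
for k,c in enumerate(cs):
    if cv2.contourArea(c)>15000:
        e=cv2.fitEllipse(c);ct=((e[0][0]+.5)/8-.5+x,(e[0][1]+.5)/8-.5+y);q='hole' if h[0][k][3]>=0 else 'out'
        print(q,ct,np.array(e[1])/8,e[2],plane(W,ct,.102));ps[q]=ct
p=ps['hole']
print('tri',tri([W,S],[p,(250.45,222.62)]),tri([W,D],[p,(244.47,224.91)]),tri([W,S,D],[p,(250.45,222.62),(244.47,224.91)]))
cv2.imwrite('pics/w6c.png',cv2.resize(im[10:130,250:370],None,fx=5,fy=5,interpolation=cv2.INTER_CUBIC))
E
```

```text
out (330.7907409667969, 70.14620590209961) [56.8006 60.4364] 1.4658069610595703 [0.6504 0.1098 0.102 ]
hole (330.6738166809082, 70.57348251342773) [35.8847 38.0513] 3.6150307655334473 [0.6504 0.1094 0.102 ]
tri [0.6473 0.1087 0.1063] [0.6488 0.109  0.1043] [0.648  0.1088 0.105 ]
```

View pics/w6c.png

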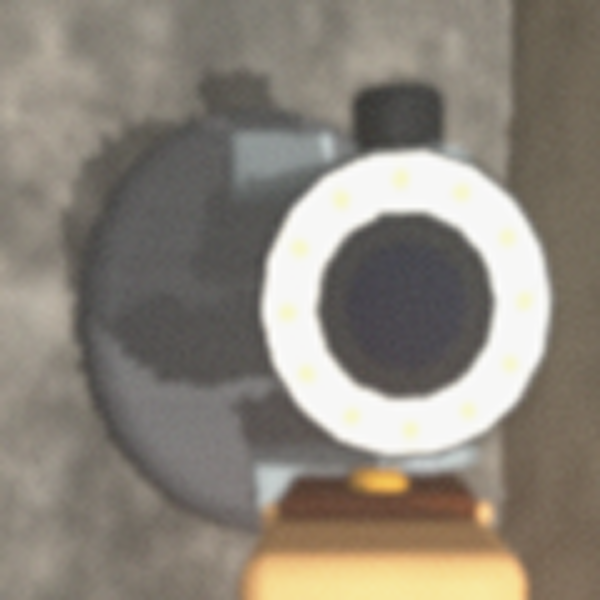

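```bash
python3 - <<'E'
from h import *
np.set_printoptions(precision=4,suppress=True)
v=np.load('w6.npy');A=rt(v[3:]);W=cam('wrist',dict(eef_pos=v[:3],ee_rot=v[3:]))
a=plane(W,(250+233/5-.4,10+160/5-.4),.008);b=plane(W,(250+256/5-.4,10+480/5-.4),.008)
d=a-b;print(a,b,d,'stand y az dev',np.arctan2(-d[0],d[1]))
# foot left-edge points
from scipy.optimize import least_squares
pts=[(200,130),(150,165),(110,215),(88,280),(92,350),(115,410),(150,460),(200,505),(245,525)]
P=np.array([plane(W,(250+x/5-.4,10+y/5-.4),.0)[:2] for x,y in pts])
q=least_squares(lambda c:np.hypot(*(P-c).T)-.046,[.67,.11]);c=q.x;dd=np.array([.650,.108])-c
print(c,q.fun,np.hypot(*dd),np.arctan2(dd[1],dd[0])%6.2832)
az=.15;n=np.array([-.5*np.cos(az),-.5*np.sin(az),.866]);L=np.array([.650,.108,.102]);print('n.y',np.arccos(-n@A[:,1]))
E_=L+.06*n;T=E_-.2064*A[:,1];print(E_,T,A.T@(T-v[:3]))
E
```

```text
[0.6561 0.1457 0.008 ] [0.6691 0.0789 0.008 ] [-0.0129  0.0668  0.    ] stand y az dev 0.19119244178045913
[0.6753 0.1142] [-0.0013 -0.0009  0.0004  0.0014  0.0009 -0.0003 -0.0011 -0.0006 -0.0001] 0.026098978134798487 3.383262392073534
n.y 0.022163367937882133
[0.6203 0.1035 0.154 ] [0.5212 0.0852 0.3341] [0.004  0.1017 0.0898]
```

```bash
python3 -m creep '[[1,0.001,0,0.04,0],[1,0.003,0,0.09,0],[1,0.003,0.03,0.09,0],[1,0.003,0.06,0.09,0],[1,0.003,0.06,0.09,0]]';python3 - <<'E'
from h import *
np.set_printoptions(precision=4,suppress=True)
s=r.read_state();A=rt(s['ee_rot']);az=.165;n=np.array([-.5*np.cos(az),-.5*np.sin(az),.866]);L=np.array([.650,.108,.102])
T=L+.06*n-.2064*A[:,1];print(np.arccos(-n@A[:,1]),s['joints'],A.T@(T-s['eef_pos']))
cv2.imwrite('pics/s7.png',cv2.resize(r.get_image('scene')[120:280,180:380],None,fx=3.5,fy=3.5))
cv2.imwrite('pics/d7.png',cv2.resize(r.get_image('side')[120:280,160:360],None,fx=3.5,fy=3.5))
E
```

```text
time: 12.88
eef_pos: [0.5056, 0.0821, 0.3699]
ee_rot: [-1.546, -0.511, 0.131]
contact_force: [-0.2, 0.9, -1.3]
width: 0.0164
0.015947351844669933 [ 0.019   0.3044  1.8688  0.1778  0.4685 -0.257 ] [-0.004   0.039  -0.0004]
```

View pics/s7.png

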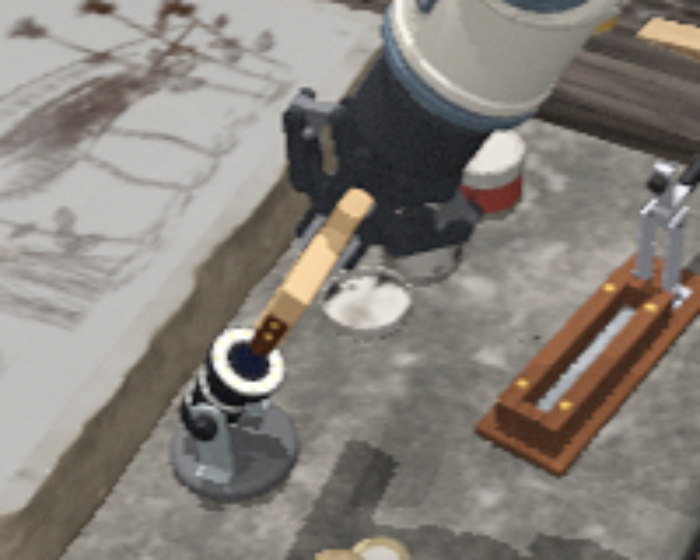

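View pics/d7.png

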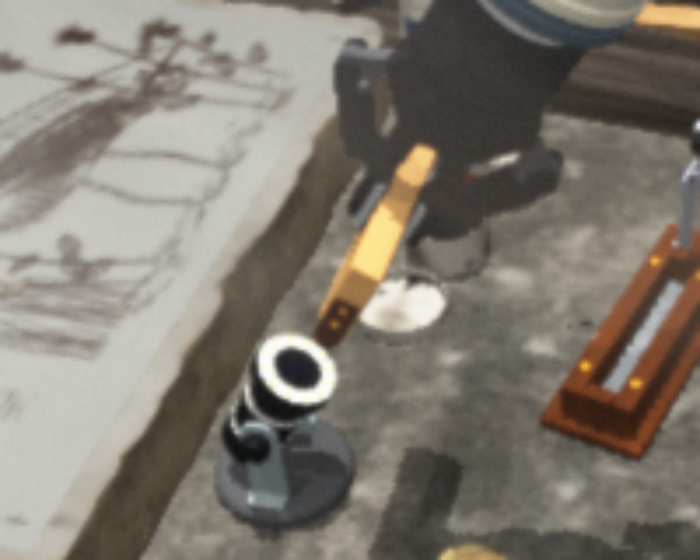

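```bash
python3 -m creep '[[1,-0.004,0.02,0,0],[1,-0.004,0.038,0,0],[1,-0.004,0.038,0,0],[1,-0.004,0.038,0,0]]';python3 - <<'E'
from h import *
np.set_printoptions(precision=4,suppress=True)
s=r.read_state();A=rt(s['ee_rot']);az=.165;n=np.array([-.5*np.cos(az),-.5*np.sin(az),.866]);L=np.array([.650,.108,.102])
x_=np.array([-np.sin(az),np.cos(az),0])
P=s['eef_pos'];E=P+.2064*A[:,1];print('edge',E,'along',(E-L)@n,'lat',(E-L)@x_,(E-L)@np.cross(x_,n),'ang',np.arccos(-n@A[:,1]),np.arccos(x_@A[:,2]),s['joint_velocities'])
pts={'edge end':E+.07*A[:,2],'top end':E-.065*A[:,1]+.07*A[:,2],'lens':L,'edge far end':E-.07*A[:,2]}
for n_ in('scene','side'):
    C=cam(n_);im=r.get_image(n_);cv2.imwrite(f'pics/{n_}8raw.png',im);x0,y0=(200,150)
    sub=cv2.resize(im[y0:y0+110,x0:x0+120],None,fx=5,fy=5,interpolation=cv2.INTER_CUBIC)
    for k,X in pts.items():
        p=proj(C,X);print(n_,k,p);cv2.circle(sub,(int((p[0]-x0+.5)*5),int((p[1]-y0+.5)*5)),4,(255,0,255),1)
    cv2.imwrite(f'pics/{n_}8.png',sub)
E
```

```text
time: 13.48
eef_pos: [0.5191, 0.0842, 0.3365]
ee_rot: [-1.546, -0.514, 0.13]
contact_force: [-0.2, -0.1, -2.2]
width: 0.0163
edge [0.619  0.1024 0.1568] along 0.06322983767194404 lat -0.0004295191054600553 0.00012116178158984303 ang 0.013939498786254268 0.03137520181925473 [-0.0005 -0.0085  0.0031 -0.0001 -0.0022 -0.0027]
scene edge end [246.5906 230.8007]
scene top end [257.9903 215.5569]
scene lens [249.6253 223.144 ]
scene edge far end [272.2249 190.0424]
side edge end [244.907  231.7775]
side top end [258.1324 211.874 ]
side lens [244.1868 225.1354]
side edge far end [265.2982 186.6673]
```

View pics/scene8.png

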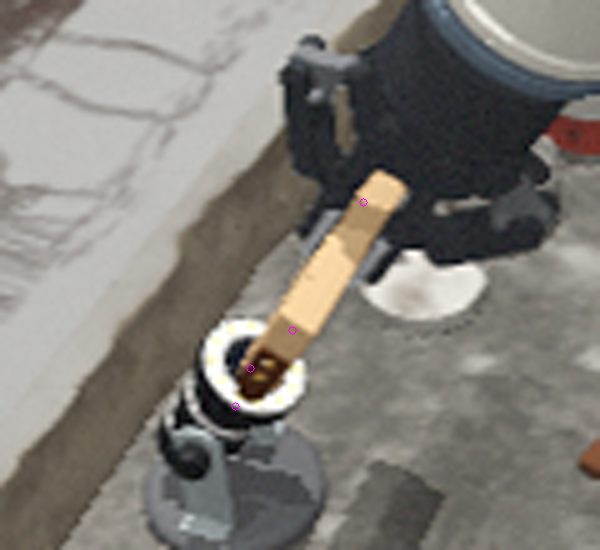

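View pics/side8.png

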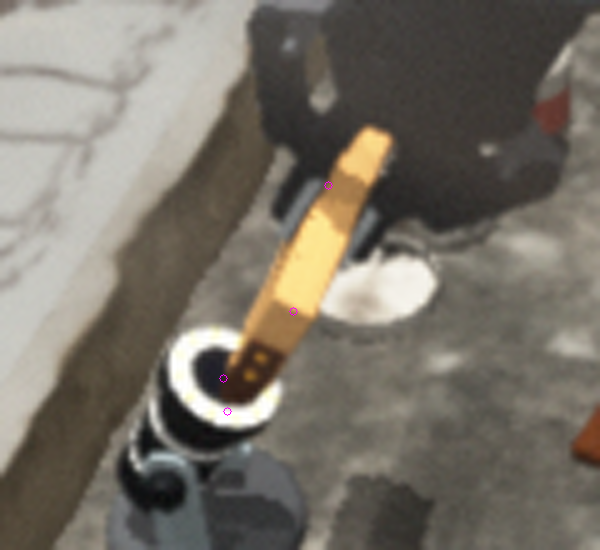

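```bash
python3 - <<'E'
import cv2
a=cv2.imread('pics/scene8raw.png')[208:236,238:268];b=cv2.imread('pics/side8raw.png')[205:235,238:268]
f=lambda i:cv2.resize(i,(390,390),interpolation=cv2.INTER_CUBIC)
a=cv2.imread('pics/scene8raw.png')[206:236,238:268]
cv2.imwrite('pics/z8.png',cv2.hconcat([f(a),f(b)]))
E
```

```text
(no output)
```

View pics/z8.png

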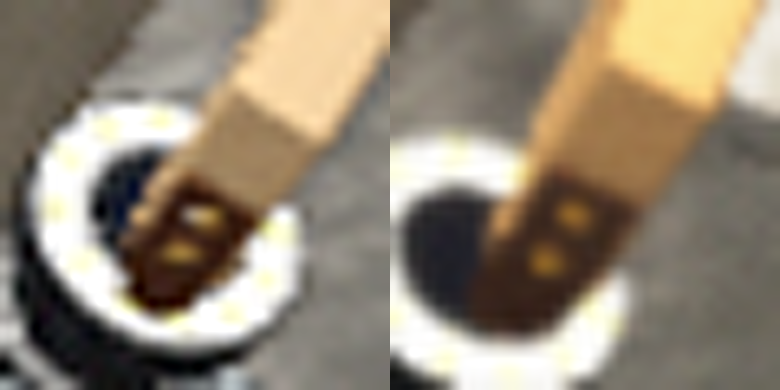

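```bash
python3 - <<'E'
from h import *
np.set_printoptions(precision=4,suppress=True)
S,D=cam('scene'),cam('side');s=r.read_state();A=rt(s['ee_rot']);E=s['eef_pos']+.2064*A[:,1]
e=tri([S,D],[(249.4,228.8),(246.7,229.7)]);t=tri([S,D],[(258.8,214.6),(258.3,211.0)])
print('edge end',e,'pred',E+.07*A[:,2],A.T@(e-E));print('top',t,A.T@(t-E),np.linalg.norm(t-e))
print(D[2]-S[2])
# single-view: on plane spanned by tool x,y at tool z=.07 
for C,pe,pt in((S,(249.4,228.8),(258.8,214.6)),(D,(246.7,229.7),(258.3,211.0))):
    for p in(pe,pt):
        o,d=ray(C,p);N=A[:,2];q=o+d*((E+.07*N-o)@N)/(d@N);print(A.T@(q-E))
# lens relative: same-view offset
E
```

```text
edge end [0.6172 0.1517 0.1414] pred [0.6091 0.1717 0.1585] [-0.0036  0.0171  0.0487]
top [0.5821 0.1571 0.2077] [-0.0007 -0.0571  0.0605] 0.07522882274662161
[ 0.1396 -0.0659 -0.1813]
[-0.0023 -0.0112  0.07  ]
[-0.0002 -0.0689  0.07  ]
[-0.0007 -0.0075  0.07  ]
[ 0.0006 -0.067   0.07  ]
```

```bash
python3 -m creep '[[1,0,0.006,0,0],[1,0,0.006,0,0],[1,0,0.006,0,0],[1,0,0.006,0,0],[1,0,0.006,0,0]]';python3 - <<'E'
from h import *
np.set_printoptions(precision=4,suppress=True)
s=r.read_state();A=rt(s['ee_rot']);az=.165;n=np.array([-.5*np.cos(az),-.5*np.sin(az),.866]);L=np.array([.650,.108,.102]);x_=np.array([-np.sin(az),np.cos(az),0])
E=s['eef_pos']+.204*A[:,1];print('along',(E-L)@n,'lat',(E-L)@x_,(E-L)@np.cross(x_,n),'ang',np.arccos(-n@A[:,1]),np.arccos(x_@A[:,2]),s['joint_velocities'],s['contact_force'])
cv2.imwrite('pics/w9.png',r.get_image('wrist'));cv2.imwrite('pics/s9.png',r.get_image('scene'))
E
```

```text
time: 14.2
eef_pos: [0.522, 0.0847, 0.3309]
ee_rot: [-1.546, -0.513, 0.13]
contact_force: [-0.0, 0.7, -1.6]
width: 0.0165
along 0.05930648535677712 lat -0.00033929314753584065 -0.00023748963879570081 ang 0.014110237050151653 0.03138468104714323 [-0.0008  0.0013  0.     -0.0007 -0.0001 -0.0003] [-0.0438  0.6879 -1.598 ]
```

View pics/w9.png

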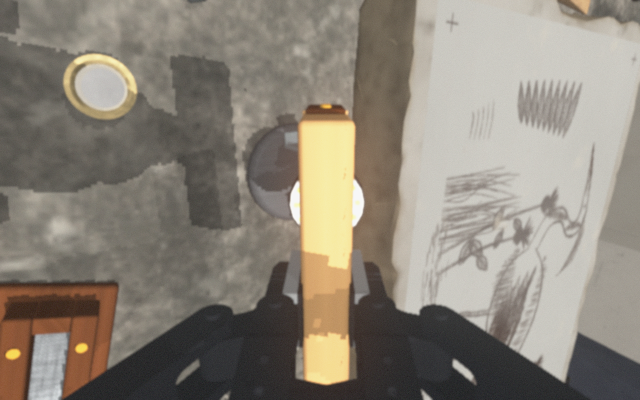

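View pics/s9.png

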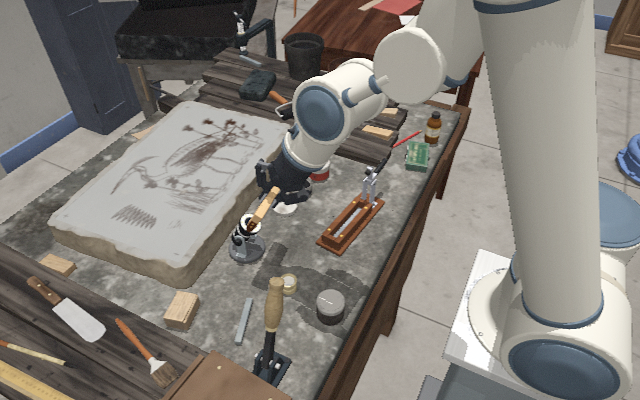

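```bash
python3 -c "
from workcell import r
print(r.hand_in())"
```

```text
the job is handed in; nothing more can be done
None
```

I swung the clamp fully open with the scraper still seated, then drew the scraper straight up out of its slot. It is now held still in front of the inspection camera, and I handed the job in at about 14 s of the 43 s allowed. The hand-in gives no verdict, so the figures below are my own checks.

- **Clamp:** the handle reached its end stop with a short 51 N reading on the fingertips. The 40 N limit is stated for the arm and gripper body, and the run went on normally.
- **Tilt:** the moves offer no tilt of the tool. I got the 30° lean by pushing repeatedly past the arm's reach, which tipped the tool outward about 0.05 rad each time. It ended at about 0.51 rad (29°).
- **Distance and centring:** by the arm's pose, the leather edge is about 59 mm from the glass and less than 1 mm off the line of sight. In the last wrist picture the bar is centred on the ring light, at column 327 for both.
- **Angles:** the bar is about 0.014 rad off the line of sight and the edge about 0.03 rad off level. Joint speeds are close to zero.
- **Disagreements:**
  - In the scene and side pictures, taken just before a final 6 mm advance, the edge looked 7–11 mm farther from the lens than the arm's pose gave. The top of the bar looked 2–4 mm farther. I advanced 6 mm to allow for this, so the true distance is probably 57–68 mm, inside the 45–75 mm window.
  - My estimates of the direction the camera faces ranged from 0.07 to 0.24 rad. I used 0.165 rad; even the extremes should leave the angles inside the limit.
- **Other objects:** the force readings and pictures show no touch on the camera. The loupe and ink jar look where they were at the start. The red tin is partly hidden in the last picture, but the visible part looks in place.

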